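# Fetch the wheel bearing from behind the filter and the tin

## Robot

A 6-joint arm with a two-finger parallel gripper is mounted at the origin on the work surface. World frame = base frame: x ahead of the robot, y to its left, z up, the work surface at z = 0. Lengths are in m, angles in rad, forces in N, time in s.
With the tool pointing down it reaches from about 0.35 to 0.775 m from the base axis. Payload 7.3 kg.
Tool frame: the origin (TCP) lies at the very end of the fingers, on their centre line; the grasp point (between the pads) lies 19 mm behind it; z points along the fingers, y is the direction in which the jaws open and shut (so a half turn about z gives the same grasp; the last joint's range is limited). The gripper opens to 92 mm and grips with 3 to 60 N. Pads are 19 mm wide; open, the fingers measure 130 mm over their backs; the gripper's body (75 mm by 190 mm) begins 47 mm behind the grasp point.
Start: joints at [-1.493, 0.342, 1.524, -0, 1.275, -0.146], TCP at [0.117, -0.512, 0.227] pointing down, gripper open.
Joint ranges: [-2.53, 2.53], [-0.77, 2.02], [0.04, 2.7], [-1, 4.14], [0.28, 2.66], [-3.11, 3.11]. Speed limits (rad/s): [2.57, 2.57, 3.14, 3.14, 3.14, 3.14].

## Interface

Orientations are given as a 3x3 rotation matrix whose columns are the frame's x, y, z axes.
In Python, from station import env, eyes, job gives the robot as it stands.
- The arm moves only by the tool apply_moves, never from a script. Its arguments are lists of equal length, an entry for each row: "jaw": the opening, from 0 (shut) to 1 (fully open); "translation": the shift along the world's x, y, z in mm, a list of three; "twist": the turn about the world's z in degrees. In form: {"jaw": [jaw, ...], "translation": [[x, y, z], ...], "twist": [twist, ...]}. A call has 1 to 8 rows; each row is the pose to reach, as a shift and turn from the pose commanded when the call began; what a row does not reach only later rows make up. A row lasts 1/10 s, in which the tool goes at most 50 mm and 8.59 degrees, less where a joint would pass 70% of its speed; a pose out of reach is approached as far as the arm can. A call with a gripper value outside its range is refused whole. The fingers move at their own pace and stop on an object; the grip force is fixed at half the most. Time passes only in rows, so rows that repeat a pose let the fingers close. It gives the time, the measured TCP pose, the force and the opening at its end, in the units of the state.
- env.observe(): the state, without advancing time (a new reading comes with each control period).
- eyes.snapshot(name): name is "side" or "top" or "wrist"; returns (picture, depth): 384x512x3 uint8, red, green, blue; 384x512 float32, m along the optical axis (not along the pixel's ray), 0 where there is no reading.
- eyes.calibration(name): a dict with "intrinsics" (3x3 intrinsics, pixels), "cam_to_world" (4x4, takes a point from camera to world coordinates); the wrist camera has in their place "T_tool_cam" (4x4, takes a point from camera to tool coordinates, whose origin is the TCP and whose axes are the flange's). Camera axes: x right, y down, z forward; pixel columns grow to the right and rows downward; lengths in m; the calibration is good to about 2 mm. The wrist camera is an equidistant fisheye: a pixel r from the principal point sees the ray r / f radians off the axis. A picture is of the moment at which its call begins: read the wrist's pose just before it. calibration takes no time and is no camera call.
- job.close_job(): hands the job in, once; it reports no verdict.
Trained networks look in the newest picture that a camera, given by its name, has taken for a name from the list of things; names that differ only in an ending like _2 or _b are one class to them, and where a whole thing is asked for, a point or a joint stands for the part that bears it (a point fixed in the world has none). Each returns a list of dicts, best first, with "conf" (0 to 1); they miss things now and then, are a little off and sometimes report something else, mostly with a low value. They report only what shows in the picture. A call takes as long as a camera call. They do not tell look-alikes from the thing itself.
- eyes.find_in(camera, thing): "box" ([left, top, right, bottom] in pixels, round what is visible of it).
- eyes.cut_out(camera, thing): "pixels" (384x512 bool, what is visible of it) and "box" ([left, top, right, bottom] in pixels, round what is visible of it).
The state is a dict: "time": time; "joint_positions": joint angles; "joint_velocities": joint speeds; "joint_torque": joint torques, N m; "tcp_pos": TCP position; "eef_rot": TCP orientation; "ft_force": force on the tool from outside, world axes, zero at the start; "torque": the same for the moment, N m; "grip_width": opening from 0.0 (shut) to 1.0 (fully open).
Only numpy, scipy, OpenCV 4.12 (cv2) and the standard library are available. Lean on these libraries where they do the work, as an engineer would, in place of code of your own. Each camera call takes 0.05 s, during which the arm holds its last target.

## Task

The new wheel bearing lies in the back pocket of the blue parts rack with an oil filter and a square fluid tin standing in its way: first stand both of them in the drip tray, leaving the bearing alone meanwhile. Then lay the bearing flat on the sprocket carrier, over its guide pin, and afterwards put the filter and the tin back upright in the rack, each on the very spot where it stood. Never tip the filter or the tin over, and leave the hammer, the mug and the wrench alone.

Things in the scene. Friction and masses are not known exactly. Their poses are not given: they have to be found in the camera images.
- filter: oil filter: upright white round canister, diameter 62 mm, 85 mm high, the top 13 mm tapering inwards, about 0.35 kg; loose. Origin: centre of its underside; z up along its axis. At the start it stands on the rack's front shelf, left or right of the centre line (varies)
- tin: fluid tin: upright square aluminium can 56 x 56 mm with a paper band, body 80 mm high, on top a round black cap 24 mm wide, 10 mm high; about 0.45 kg; loose. Origin: centre of its underside; z up; x and y along its sides. At the start it stands on the rack's front shelf beside the filter, some 11 mm from it, sides about parallel to the rack's
- bearing: wheel bearing: steel ring with black seals lying flat, outside diameter 52 mm, bore 25 mm, 18 mm high, 0.18 kg; loose. Origin: centre of its underside; z up along its axis. It starts in the rack's back pocket, 5 to 15 mm behind the front pair, 10 mm from the pocket's side walls, 50 mm from its back wall: grasp it along the rack's x once the pair is cleared
- rack: blue sheet-metal rack, fixed. Origin: underside, on its centre line; x from its front (robot side) to its back, y left, z up. Floor 4 mm thick, x -70 to 135, y -95 to 95 mm. Front shelf (x under 30) with a 10 mm lip; filter and tin at x -8, y +-35. Back pocket x 30 to 132, y -36 to 36, open to the front, walls 36 mm high; bearing at x 56, y 0. Beside the pocket: bins of nuts, not for use
- drip_tray: drip tray, a shallow dark steel tray, fixed, 250 mm along its x and 140 mm along its y, walls 18 mm high and 4 mm thick, floor 4 mm thick. Origin: centre of its underside, z up. The side area: filter and tin fit in it one behind the other along its x
- carrier: sprocket carrier lying flat, fixed: toothed dark disc 190 mm across, 6 mm thick; light hub 132 mm across, 14 mm high, with six bolt heads up to 18 mm; in the middle a flat boss 64 mm across, top 24 mm above the underside; on its centre an upright guide pin 12 mm thick, 30 mm tall, tip tapered. Origin: centre of its underside, z up
- carrier_seat (a point): centre of the boss's flat top on the sprocket carrier, at the foot of the guide pin, 24 mm above the carrier's underside; z up
- hammer: hammer, 240 mm long, lying at the far side of the bench; bystander, loose. Origin: underside; x along the handle to the head
- mug: white mug, 76 mm wide, 90 mm high, at the far side; bystander, loose. Origin: centre of its underside
- wrench: wrench, 160 mm long, lying at the far side; bystander, loose. Origin: underside; x along its length
Mind the look-alikes: they are no part of the job. Several things look just like the bearing: the one meant starts farthest to the robot's right.

How it is judged:
By the outcome, as a careful person would: the job done as asked, in the order asked, and still so for the second after the job is handed in, with the robot touching nothing.
It also fails if it takes over 128 s, if anything falls off the work surface, if the arm or the gripper's body presses on something with over 40 N, if the wrist force passes 120 N, or if a joint passes its speed limit or range.

## Working session

There is one attempt and no reset: what is moved stays moved. The work goes in short steps, Python scripts to look and compute and a tool call to move; the robot and the scene stay as the last step left them, time stands still between calls to the robot, and variables do not carry over. Pictures are saved under pics/ and viewed, and the job is handed in when it is done.

Besides the shell and the picture viewer there is one more tool, called after ">>>" as name([rows], argument=value, ...), one row to a line, values as JSON. apply_moves: Moves the arm, as the interface text tells. Its arguments: {"type":"object","properties":{"jaw":{"type":"array"},"translation":{"type":"array"},"twist":{"type":"array"}},"required":["jaw","translation","twist"]}

```bash
ls; mkdir -p pics; python3 - <<'E'
from station import env, eyes, job
import cv2,numpy as np
s=env.observe()
print(s['time'],s['tcp_pos'],s['eef_rot'],s['grip_width'],s['ft_force'])
for n in("top","side","wrist"):
    p,d=eyes.snapshot(n); cv2.imwrite(f"pics/{n}0.png",p[:,:,::-1]); np.savez(f"{n}0.npz",p=p,d=d)
    c=eyes.calibration(n); print(n,{k:np.round(v,4).tolist() if not isinstance(v,str) else v for k,v in c.items()})
E
```

```text
pics
0.0 [ 0.116524   -0.51149005  0.22604041] [[ 9.75062086e-01  2.21932228e-01 -1.20253460e-04]
 [ 2.21932146e-01 -9.75060885e-01  1.54679194e-03]
 [ 2.26028537e-04 -1.53490628e-03 -9.99998796e-01]] 0.9985809807833519 [-0.13188143 -0.50624123  0.1181011 ]
top {'intrinsics': [[350.1395, 0.0, 255.9111], [0.0, 350.1395, 197.02], [0.0, 0.0, 1.0]], 'cam_to_world': [[0.169, -0.9654, 0.1984, 0.4134], [-0.9856, -0.166, 0.0319, -0.0313], [0.0022, -0.2009, -0.9796, 0.8409], [0.0, 0.0, 0.0, 1.0]]}
side {'intrinsics': [[434.9409, 0.0, 253.8472], [0.0, 434.9409, 194.0047], [0.0, 0.0, 1.0]], 'cam_to_world': [[0.9942, -0.0832, 0.0685, 0.4906], [-0.1069, -0.6818, 0.7237, -0.8052], [-0.0135, -0.7268, -0.6867, 0.8219], [0.0, 0.0, 0.0, 1.0]]}
wrist {'intrinsics': [[297.3186, 0.0, 259.6529], [0.0, 297.3186, 190.4125], [0.0, 0.0, 1.0]], 'T_tool_cam': [[-0.0002, -0.9653, -0.2611, 0.0707], [1.0, -0.0001, -0.0006, -0.0015], [0.0005, -0.2611, 0.9653, -0.1568], [0.0, 0.0, 0.0, 1.0]]}
```

View pics/top0.png

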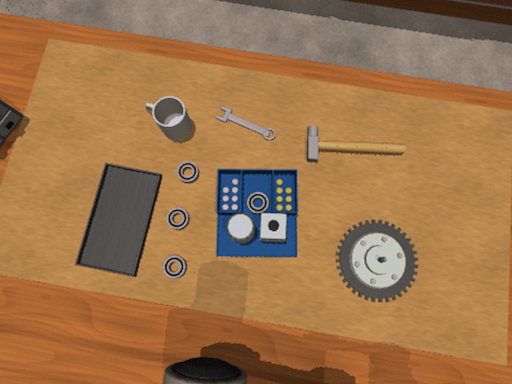

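View pics/side0.png

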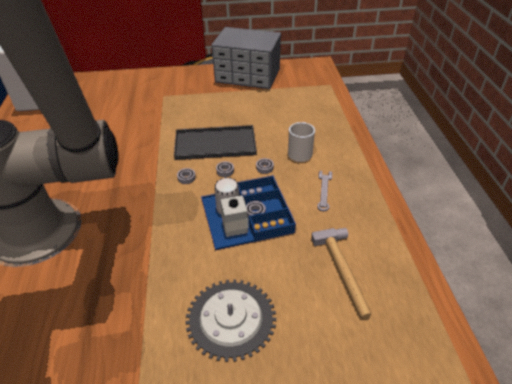

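View pics/wrist0.png

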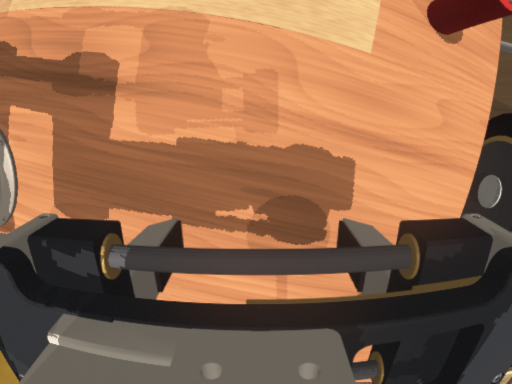

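The top view shows the tray at about (120,218), the rack at (257,213) with the filter (240,228) and tin (273,227) in it, the bearing at (258,202) and the carrier at (377,260). Next I'll measure these.

```bash
cat > h.py <<'E'
import numpy as np,cv2
from station import env,eyes,job
def cloud(n,d,state=None):
    c=eyes.calibration(n);K=c['intrinsics']
    v,u=np.mgrid[0:d.shape[0],0:d.shape[1]]
    a=(u-K[0,2])/K[0,0];b=(v-K[1,2])/K[1,1]
    if n=='wrist':
        r=np.hypot(a,b);k=np.where(r>1e-6,np.tan(np.minimum(r,1.5))/np.maximum(r,1e-6),1);a=a*k;b=b*k
        T=np.eye(4);T[:3,:3]=state['eef_rot'];T[:3,3]=state['tcp_pos'];T=T@c['T_tool_cam']
    else:T=c['cam_to_world']
    P=np.stack([a*d,b*d,d],-1)
    W=P@T[:3,:3].T+T[:3,3]
    W[d<=0]=np.nan
    return W
def rect(xy):
    r=cv2.minAreaRect(np.ascontiguousarray(xy*1000,dtype=np.float32).reshape(-1,1,2));return r
E
python3 - <<'E'
from h import *
import numpy as np
for n in("top","side"):
    z=np.load(f"{n}0.npz");p=z['p'];W=cloud(n,z['d'])
    print(n,'table z',np.nanmedian(W[...,2][W[...,2]<0.02]))
    hsv=cv2.cvtColor(p,cv2.COLOR_RGB2HSV)
    blue=(hsv[...,0]>100)&(hsv[...,0]<125)&(hsv[...,1]>150)&(W[...,2]<0.05)&(W[...,2]>-.01)
    k,l,st,ce=cv2.connectedComponentsWithStats(blue.astype(np.uint8))
    i=1+np.argmax(st[1:,4]);m=l==i
    print('rack',rect(W[m][:,:2]),np.nanmin(W[m][:,2]),np.nanmax(W[m][:,2]))
    for t in("filter","tin","bearing","rack","drip_tray","carrier"):
        # newest picture belongs to same moment
        for r in eyes.cut_out(n,t):
            if r['conf']<.3: continue
            m=r['pixels'];Q=W[m];Q=Q[~np.isnan(Q[:,0])]
            zt=np.percentile(Q[:,2],97)
            T=Q[Q[:,2]>zt-.004]
            print(n,t,round(r['conf'],2),r['box'],m.sum(),'ztop %.4f'%zt,'topmean',T.mean(0).round(4),'rect',np.round(rect(T[:,:2])[0],1),np.round(rect(T[:,:2])[1],1),rect(T[:,:2])[2],'all',[np.round(x,1) for x in rect(Q[:,:2])])
E
```

```text
top table z 0.0016969853677599733
rack ((543.2013549804688, -12.765609741210938), (202.81651306152344, 187.39678955078125), 9.200693130493164) -7.108432968117029e-05 0.04104132271151695
top filter 0.59 [225.5, 213.5, 256.1, 245.6] 708 ztop 0.0917 topmean [0.4961 0.0176 0.0896] rect [496.9  18. ] [55.9 57.7] 18.34000015258789 all [array([500.1,  17.8]), array([68.9, 68.4]), np.float64(38.2)]
top bearing 0.84 [176.7, 163.2, 200.5, 183.7] 348 ztop 0.0214 topmean [0.6141 0.1718 0.0192] rect [613.7 171.9] [49.8 49.3] 84.81804656982422 all [array([613.6, 175. ]), array([56.8, 50. ]), np.float64(84.8)]
top bearing 0.82 [245.5, 193.2, 269.5, 215.5] 358 ztop 0.0254 topmean [ 0.5654 -0.0102  0.0236] rect [566.   -9.1] [50.6 50.4] 68.71833038330078 all [array([568.6,  -9. ]), array([54.6, 55.7]), np.float64(69.9)]
top bearing 0.72 [162.0, 255.8, 184.9, 280.5] 388 ztop 0.0215 topmean [0.3864 0.1552 0.0193] rect [386.4 155.2] [49.7 48.8] 57.97344207763672 all [array([387.4, 155.6]), array([53.8, 51.2]), np.float64(24.5)]
top bearing 0.59 [166.5, 208.7, 189.5, 233.4] 340 ztop 0.0217 topmean [0.496
[... 2397 characters left out ...]
   3.3]), array([222.2, 235.4]), np.float64(9.4)]
side drip_tray 0.59 [173.2, 127.2, 258.2, 159.0] 2454 ztop 0.0167 topmean [0.4699 0.2911 0.0155] rect [474.7 302.1] [147.2 248.2] 88.4078140258789 all [array([475.1, 303.5]), array([150. , 249.1]), np.float64(88.4)]
side drip_tray 0.54 [244.0, 205.8, 266.9, 212.3] 201 ztop 0.0226 topmean [ 0.5667 -0.0135  0.021 ] rect [566.4 -34.3] [88.1 46.7] 86.03352355957031 all [array([566.4, -33.8]), array([89.1, 46.7]), np.float64(86.0)]
side carrier 0.58 [183.1, 281.1, 274.6, 362.1] 5584 ztop 0.0238 topmean [ 0.4819 -0.3158  0.0241] rect [ 478.  -310.3] [63.4 75.7] 46.21614074707031 all [array([ 482.4, -314.5]), array([190. , 188.7]), np.float64(47.1)]
```

>>> apply_moves([
  [25,30,10],
  [50,60,20],
  [75,90,30],
  [105,125,40],
  [135,160,50],
  [165,195,60],
  [190,225,60],
  [215,255,60],
], jaw=[1,1,1,1,1,1,1,1], twist=[5,10,16,22,28,34,39,44])

```text
time: 1.55
tcp_pos: [0.3325, -0.2555, 0.2873]
eef_rot: [[0.544, 0.839, 0.001], [0.839, -0.544, -0.001], [-0.0, 0.002, -1.0]]
ft_force: [1.0, -1.1, -0.5]
grip_width: 1.0
```

>>> apply_moves([
  [25,30,0],
  [50,60,0],
  [80,95,0],
  [110,130,0],
  [140,165,0],
  [165,200,0],
  [185,235,0],
  [200,242,0],
], jaw=[1,1,1,1,1,1,1,1], twist=[5,10,16,22,28,34,39,42])

```text
time: 2.35
tcp_pos: [0.5324, -0.0113, 0.2867]
eef_rot: [[-0.16, 0.987, 0.0], [0.987, 0.16, 0.001], [0.001, 0.0, -1.0]]
ft_force: [-0.2, 0.2, 0.2]
grip_width: 0.997
```

```bash
cat > look.py <<'E'
import sys
from h import *
s=env.observe();p,d=eyes.snapshot('wrist');n=sys.argv[1]
cv2.imwrite(f"pics/{n}.png",p[:,:,::-1]);np.savez(f"{n}.npz",p=p,d=d,R=s['eef_rot'],t=s['tcp_pos'])
print(s['time'],s['tcp_pos'].round(4),s['joint_positions'].round(3),np.degrees(np.arctan2(s['eef_rot'][1,1],s['eef_rot'][0,1])),s['grip_width'],s['ft_force'])
E
python3 look.py w1
```

```text
2.35 [ 0.5324 -0.0113  0.2867] [-1.660e-01  3.170e-01  1.395e+00  1.000e-03  1.430e+00 -3.270e-01] 9.220275032765713 0.9974261997056278 [-0.17366229  0.1827191   0.1714825 ]
```

View pics/w1.png

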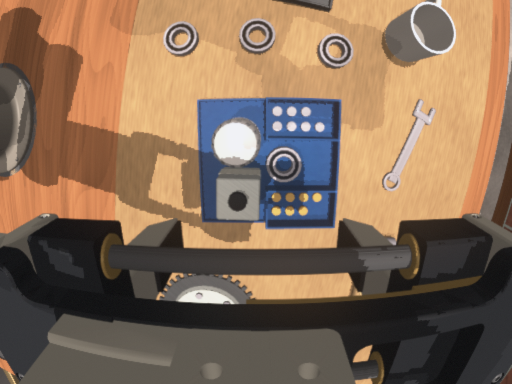

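The wrist view shows the filter at (236,143), the tin at (238,193), the bearing at (283,165), and the rack square to the image. I'll measure from this view.

```bash
cat > meas.py <<'E'
import sys
from h import *
def meas(f,show=True):
    z=np.load(f+'.npz');W=cloud('wrist',z['d'],dict(eef_rot=z['R'],tcp_pos=z['t']));p=z['p']
    hsv=cv2.cvtColor(p,cv2.COLOR_RGB2HSV)
    blue=(hsv[...,0]>100)&(hsv[...,0]<125)&(hsv[...,1]>120)&(W[...,2]<0.06)
    print('table z',np.nanmedian(W[...,2][np.abs(W[...,2])<.02]))
    print('rack rect',[np.round(x,1) for x in rect(W[blue][:,:2])])
    for t in("filter","tin","bearing"):
        for r in eyes.cut_out('wrist',t):
            if r['conf']<.3: continue
            m=r['pixels'];Q=W[m];Q=Q[~np.isnan(Q[:,0])]
            zz={'filter':(.072,.1),'tin':(.074,.0885),'bearing':(.012,.03)}[t]
            T=Q[(Q[:,2]>zz[0])&(Q[:,2]<zz[1])]
            if len(T)<20:continue
            print(t,round(r['conf'],2),np.round(r['box']),m.sum(),'z %.4f'%np.median(T[:,2]),'mean',T[:,:2].mean(0).round(4),'rect',[np.round(x,1) for x in rect(T[:,:2])], 'box px ctr',)
meas(sys.argv[1])
E
python3 meas.py w1
```

```text
table z -0.0005341733132308013
rack rect [array([544.2, -11.4]), array([200.9, 186.1]), np.float64(9.2)]
filter 0.95 [208. 116. 257. 167.] 1888 z 0.0858 mean [0.4985 0.0187] rect [array([497.9,  17.8]), array([59.4, 58.6]), np.float64(53.4)] box px ctr
tin 0.67 [214. 168. 260. 222.] 2171 z 0.0826 mean [ 0.511  -0.0499] rect [array([510.7, -52.9]), array([54.7, 55.9]), np.float64(7.2)] box px ctr
bearing 0.8 [238.  20. 278.  56.] 875 z 0.0162 mean [0.4992 0.1716] rect [array([499.3, 171.5]), array([49.5, 50.9]), np.float64(44.5)] box px ctr
bearing 0.67 [313.  32. 353.  70.] 877 z 0.0164 mean [0.6152 0.1715] rect [array([615.5, 172.1]), array([51. , 50.5]), np.float64(56.9)] box px ctr
bearing 0.61 [166.  22. 198.  54.] 802 z 0.0161 mean [0.3886 0.1547] rect [array([388.3, 155.1]), array([50. , 50.2]), np.float64(23.0)] box px ctr
bearing 0.6 [266. 148. 302. 183.] 810 z 0.0201 mean [ 0.5675 -0.0088] rect [array([567.9,  -9. ]), array([49.9, 51.2]), np.float64(25.5)] box px ctr
bearing 0.46 [199.  98. 342. 230.] 13168 z 0.0208 mean [ 0.61   -0.0283] rect [array([561.1, -10.2]), array([166.4, 184.6]), np.float64(9.3)] box px ctr
```

```bash
python3 - <<'E'
from h import *
for n,f in(("top","top0"),("side","side0"),("wrist","w1")):
    z=np.load(f+'.npz');st=dict(eef_rot=z['R'],tcp_pos=z['t']) if n=='wrist' else None
    W=cloud(n,z['d'],st)
    off={'top':(0,-.0,0.0017),'side':(0,.007,-.002),'wrist':(0,0,-.0005)}[n]
    c=np.array([.5103,-.0527])
    L=W-np.array([0,0,off[2]])
    m=(L[...,2]>.077)&(L[...,2]<.089)&(np.abs(W[...,0]-c[0])<.045)&(W[...,1]<-.012)&(W[...,1]>-.11)
    Q=W[m][:,:2]; print(n,m.sum(),[np.round(x,1) for x in rect(Q)], 'hull')
    # image-quad: upscale edges: fit best square by minimizing area of occupancy
    best=[]
    for a in np.arange(0,20,.5):
        r=np.radians(a);U=Q@np.array([[np.cos(r),-np.sin(r)],[np.sin(r),np.cos(r)]])
        w=np.percentile(U,98.5,0)-np.percentile(U,1.5,0); best.append((w.sum(),a))
    print(sorted(best)[:5])
E
```

```text
top 572 [array([508.7, -46.1]), array([55.8, 70.1]), np.float64(7.0)] hull
[(np.float64(0.10855119299412334), np.float64(9.5)), (np.float64(0.10863223553396054), np.float64(10.0)), (np.float64(0.10867109729420885), np.float64(9.0)), (np.float64(0.10883836501271223), np.float64(8.5)), (np.float64(0.1088870200516488), np.float64(10.5))]
side 393 [array([508.7, -48.9]), array([55.5, 79.7]), np.float64(6.9)] hull
[(np.float64(0.12981290329013861), np.float64(5.5)), (np.float64(0.12982017665483186), np.float64(6.0)), (np.float64(0.12983152009522902), np.float64(6.5)), (np.float64(0.12984972780024168), np.float64(4.5)), (np.float64(0.1298512523775307), np.float64(5.0))]
wrist 1549 [array([510.1, -45.9]), array([55.5, 70.1]), np.float64(7.5)] hull
[(np.float64(0.10867498536149395), np.float64(8.5)), (np.float64(0.10879726063879815), np.float64(6.0)), (np.float64(0.1087977285864133), np.float64(8.0)), (np.float64(0.10880917421117339), np.float64(5.5)), (np.float64(0.10882471586556904), np.float64(6.5))]
```

>>> apply_moves([
  [-17,14,-20],
  [-34,28,-50],
  [-34,28,-90],
  [-34,28,-130],
  [-34,28,-160],
  [-34,28,-190],
  [-34,28,-220],
  [-34,28,-242],
], jaw=[1,1,1,1,1,1,1,1], twist=[0,0,0,0,0,0,0,0])

```text
time: 3.35
tcp_pos: [0.4962, 0.0119, 0.0435]
eef_rot: [[-0.15, 0.989, -0.001], [0.989, 0.15, -0.0], [0.0, -0.001, -1.0]]
ft_force: [0.2, -0.6, 0.6]
grip_width: 1.007
```

```bash
python3 look.py w2
```

```text
3.35 [0.4962 0.0119 0.0435] [-0.13   0.524  1.825 -0.     0.794 -0.281] 8.645575763862865 1.0065597833343043 [ 0.19792424 -0.60128712  0.59108898]
```

View pics/w2.png

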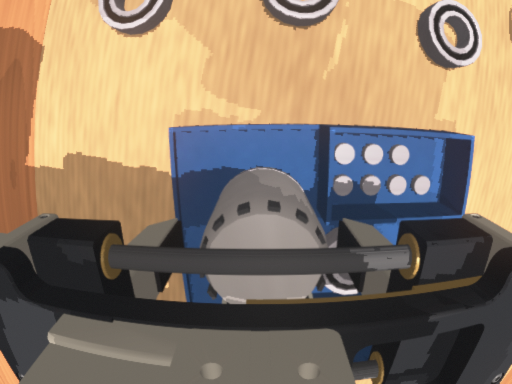

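The filter is between the fingers, near (265,230). The measured y is lagging, so I'll hold and re-read.

>>> apply_moves([
  [0,0,0],
  [0,0,0],
], jaw=[1,1], twist=[0,0])

```text
time: 3.6
tcp_pos: [0.4981, 0.0124, 0.046]
eef_rot: [[-0.152, 0.988, 0.002], [0.988, 0.152, -0.0], [-0.001, 0.002, -1.0]]
ft_force: [0.6, 0.3, 0.2]
grip_width: 0.999
```

```bash
python3 look.py w3; python3 meas.py w3; python3 - <<'E'
from h import *
z=np.load('w3.npz');W=cloud('wrist',z['d'],dict(eef_rot=z['R'],tcp_pos=z['t']))
hsv=cv2.cvtColor(z['p'],cv2.COLOR_RGB2HSV)
m=(W[...,2]>.03)&(W[...,2]<.07)&(hsv[...,1]<60)&(np.hypot(W[...,0]-.498,W[...,1]-.014)<.045)
Q=W[m][:,:2];Q=Q[Q[:,1]>.02]
from scipy.optimize import least_squares
r=least_squares(lambda c:np.hypot(Q[:,0]-c[0],Q[:,1]-c[1])-.031,[.498,.014],loss='soft_l1',f_scale=.001)
print(r.x,len(Q),np.sqrt(np.mean(r.fun**2)))
E
```

```text
3.6 [0.4981 0.0124 0.046 ] [-0.129  0.521  1.821 -0.     0.798 -0.282] 8.74041281716575 0.9989445542000173 [0.602325   0.28506017 0.22362875]
table z -0.00035434080184967853
rack rect [array([543.8, -11.2]), array([204.2, 189. ]), np.float64(9.1)]
filter 0.7 [196. 165. 321. 305.] 10182 z 0.0855 mean [0.496  0.0266] rect [array([496.8,  21.5]), array([59.7, 53.3]), np.float64(14.2)] box px ctr
bearing 0.89 [412.   1. 478.  70.] 3211 z 0.0163 mean [0.6133 0.1707] rect [array([615. , 171.8]), array([51.5, 51.7]), np.float64(7.0)] box px ctr
bearing 0.88 [100.   3. 172.  33.] 1815 z 0.0160 mean [0.3893 0.141 ] rect [array([387.6, 140.7]), array([23.9, 50.5]), np.float64(88.4)] box px ctr
bearing 0.8 [320. 224. 356. 296.] 836 z 0.0200 mean [ 0.5593 -0.0181] rect [array([556.1, -15.5]), array([22.7, 50.4]), np.float64(29.4)] box px ctr
bearing 0.73 [259.   0. 336.  28.] 1529 z 0.0162 mean [0.502  0.1546] rect [array([502.2, 154.5]), array([46.3, 16.4]), np.float64(12.8)] box px ctr
[0.49772537 0.01677312] 1501 0.00017209053730611682
```

>>> apply_moves([
  [0,4,-1],
  [0,4,-1],
  [0,4,-1],
  [0,4,-1],
  [0,4,-1],
  [0,4,-1],
  [0,4,-1],
  [0,4,-1],
], jaw=[1,1,0,0,0,0,0,0], twist=[0,0,0,0,0,0,0,0])

```text
time: 4.6
tcp_pos: [0.4975, 0.017, 0.0437]
eef_rot: [[-0.153, 0.988, -0.0], [0.988, 0.153, 0.0], [0.0, -0.0, -1.0]]
ft_force: [0.5, -0.4, 0.5]
grip_width: 0.671
```

>>> apply_moves([
  [0,0,0],
  [0,0,0],
  [0,0,0],
], jaw=[0,0,0], twist=[0,0,0])

```text
time: 4.9
tcp_pos: [0.4975, 0.0171, 0.0437]
eef_rot: [[-0.153, 0.988, -0.0], [0.988, 0.153, 0.0], [0.0, -0.0, -1.0]]
ft_force: [-1.3, -0.8, -0.3]
grip_width: 0.671
```

>>> apply_moves([
  [0,0,10],
  [0,0,25],
  [0,0,45],
  [0,0,70],
  [0,0,95],
  [0,0,110],
  [0,0,120],
  [0,0,120],
], jaw=[0,0,0,0,0,0,0,0], twist=[0,0,0,0,0,0,0,0])

```text
time: 5.7
tcp_pos: [0.498, 0.0171, 0.165]
eef_rot: [[-0.153, 0.988, 0.002], [0.988, 0.153, -0.0], [-0.001, 0.002, -1.0]]
ft_force: [0.8, -0.5, -3.5]
grip_width: 0.672
```

>>> apply_moves([
  [2,10,0],
  [5,30,0],
  [9,55,0],
  [13,85,0],
  [17,115,0],
  [22,145,0],
  [26,175,0],
  [30,205,0],
], jaw=[0,0,0,0,0,0,0,0], twist=[0,0,0,0,0,0,0,0])

```text
time: 6.5
tcp_pos: [0.5267, 0.2239, 0.1621]
eef_rot: [[-0.154, 0.988, -0.003], [0.988, 0.154, -0.001], [-0.0, -0.003, -1.0]]
ft_force: [0.2, -0.4, -3.5]
grip_width: 0.669
```

>>> apply_moves([
  [4,30,0],
  [8,55,0],
  [10,73,0],
  [12,83,0],
  [12,83,0],
  [12,83,0],
], jaw=[0,0,0,0,0,0], twist=[0,0,0,0,0,0])

```text
time: 7.1
tcp_pos: [0.5391, 0.3046, 0.1629]
eef_rot: [[-0.153, 0.988, -0.001], [0.988, 0.153, -0.001], [-0.001, -0.002, -1.0]]
ft_force: [-0.2, -0.3, -4.2]
grip_width: 0.67
```

```bash
python3 look.py w4; python3 - <<'E'
from h import *
p,d=eyes.snapshot('side');cv2.imwrite('pics/s4.png',p[:,:,::-1])
z=np.load('w4.npz');W=cloud('wrist',z['d'],dict(eef_rot=z['R'],tcp_pos=z['t']))
m=(W[...,2]>.012)&(W[...,2]<.03)&(W[...,1]>.2)
print(m.sum(),[np.round(x,1) for x in rect(W[m][:,:2])])
E
```

```text
7.1 [0.5391 0.3046 0.1629] [ 0.391  0.567  1.339 -0.     1.237  0.237] 8.827894343009092 0.6702608043472913 [-0.19027238 -0.33465706 -4.15097328]
2135 [array([476.5, 308.6]), array([140.6, 250.7]), np.float64(88.4)]
```

View pics/w4.png

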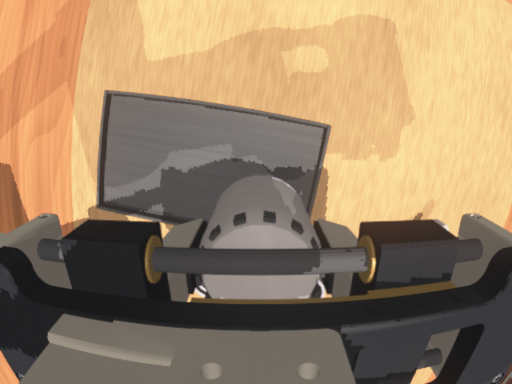

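View pics/s4.png

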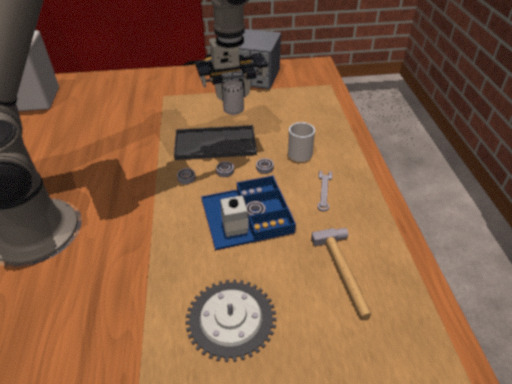

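The filter is held over the tray, whose outline is visible around (210,150). I'll lower it.

>>> apply_moves([
  [0,0,-25],
  [0,0,-50],
  [0,0,-75],
  [0,0,-95],
  [0,0,-107],
  [0,0,-114],
  [0,0,-118],
  [0,0,-119],
], jaw=[0,0,0,0,0,0,0,0], twist=[0,0,0,0,0,0,0,0])

```text
time: 8.0
tcp_pos: [0.5399, 0.3051, 0.0451]
eef_rot: [[-0.153, 0.988, 0.001], [0.988, 0.153, 0.0], [0.0, 0.001, -1.0]]
ft_force: [0.6, -0.3, -3.9]
grip_width: 0.672
```

>>> apply_moves([
  [0,0,-1],
  [0,0,-1],
  [0,0,-1],
], jaw=[0,0,0], twist=[0,0,0])

```text
time: 8.3
tcp_pos: [0.5398, 0.3052, 0.0443]
eef_rot: [[-0.153, 0.988, 0.001], [0.988, 0.153, 0.0], [0.0, 0.001, -1.0]]
ft_force: [0.1, 0.4, -4.0]
grip_width: 0.672
```

>>> apply_moves([
  [0,0,-0.5],
  [0,0,-1],
  [0,0,-1],
  [0,0,-1],
], jaw=[0,0,0,0], twist=[0,0,0,0])

```text
time: 8.7
tcp_pos: [0.5398, 0.3052, 0.0437]
eef_rot: [[-0.153, 0.988, 0.001], [0.988, 0.153, 0.0], [0.0, 0.001, -1.0]]
ft_force: [-2.4, -0.5, 5.3]
grip_width: 0.669
```

Contact is made and the filter is standing at the same height as before. I'll release it and rise.

>>> apply_moves([
  [0,0,0],
  [0,0,0],
  [0,0,0],
  [0,0,0],
  [0,0,20],
  [0,0,50],
  [0,0,90],
  [0,0,120],
], jaw=[0.8,0.85,0.85,0.85,0.85,0.85,0.85,0.85], twist=[0,0,0,0,0,0,0,0])

```text
time: 9.5
tcp_pos: [0.54, 0.3053, 0.1649]
eef_rot: [[-0.153, 0.988, 0.002], [0.988, 0.153, 0.001], [0.0, 0.002, -1.0]]
ft_force: [0.7, -0.4, -0.2]
grip_width: 0.848
```

>>> apply_moves([
  [-2,-20,20],
  [-6,-60,30],
  [-10,-105,30],
  [-15,-150,30],
  [-20,-195,30],
  [-24,-240,30],
  [-26,-285,30],
  [-28,-325,30],
], jaw=[1,1,1,1,1,1,1,1], twist=[0,0,0,0,0,0,0,0])

```text
time: 10.3
tcp_pos: [0.5112, -0.022, 0.1929]
eef_rot: [[-0.153, 0.988, 0.001], [0.988, 0.153, -0.0], [-0.0, 0.001, -1.0]]
ft_force: [0.9, -0.6, 0.4]
grip_width: 1.0
```

>>> apply_moves([
  [0,-20,20],
  [0,-30,40],
  [0,-30,50],
  [0,-30,50],
], jaw=[1,1,1,1], twist=[0,0,0,0])

```text
time: 10.7
tcp_pos: [0.5122, -0.0499, 0.2439]
eef_rot: [[-0.153, 0.988, 0.003], [0.988, 0.153, -0.0], [-0.001, 0.003, -1.0]]
ft_force: [0.3, -0.2, 0.0]
grip_width: 1.0
```

```bash
python3 look.py w5; python3 meas.py w5; python3 - <<'E'
from h import *
p,d=eyes.snapshot('side');cv2.imwrite('pics/s5.png',p[:,:,::-1])
E
```

```text
10.7 [ 0.5122 -0.0499  0.2439] [-0.246  0.308  1.525  0.     1.306 -0.4  ] 8.796758700187581 0.9995899639351548 [ 0.26309554 -0.23720314  0.0290103 ]
table z -0.0004677716401396137
rack rect [array([543.7, -11.2]), array([202.1, 186.4]), np.float64(9.0)]
tin 0.62 [231. 148. 283. 204.] 2883 z 0.0826 mean [ 0.5104 -0.0511] rect [array([510.8, -53.1]), array([56.2, 56.4]), np.float64(7.4)] box px ctr
bearing 0.86 [286. 124. 328. 163.] 965 z 0.0201 mean [ 0.5671 -0.0092] rect [array([567.5,  -8.5]), array([50.8, 48.5]), np.float64(10.9)] box px ctr
bearing 0.82 [253.   0. 295.  22.] 590 z 0.0162 mean [0.5012 0.1601] rect [array([501.4, 160.7]), array([49.7, 29.4]), np.float64(10.5)] box px ctr
bearing 0.57 [169.   0. 211.  25.] 732 z 0.0161 mean [0.3891 0.1454] rect [array([388.9, 145.9]), array([51.3, 33.5]), np.float64(3.2)] box px ctr
bearing 0.55 [339.   4. 376.  43.] 1058 z 0.0163 mean [0.6148 0.1713] rect [array([615.3, 172.4]), array([51.7, 49.5]), np.float64(76.4)] box px ctr
```

View pics/w5.png

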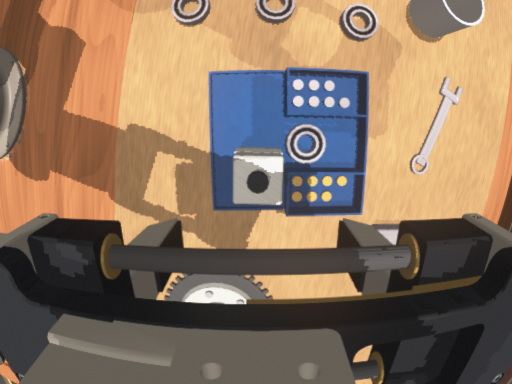

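View pics/s5.png

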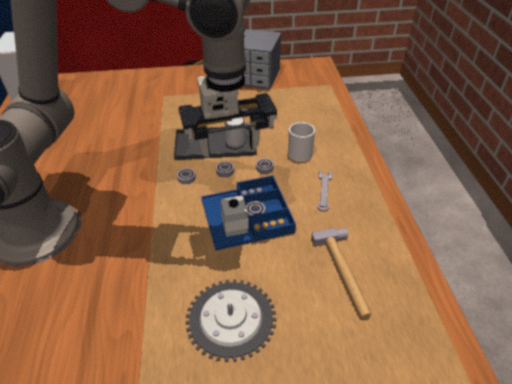

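The wrist view shows the tin at (258,180), turned slightly against the rack, with the bearing undisturbed at (306,144). I'll pick up the tin.

>>> apply_moves([
  [-1.5,-3,-30],
  [-1.5,-3,-65],
  [-1.5,-3,-100],
  [-1.5,-3,-135],
  [-1.5,-3,-165],
  [-1.5,-3,-185],
  [-1.5,-3,-200],
  [-1.5,-3,-200],
], jaw=[1,1,1,1,1,1,1,1], twist=[-1.3,-1.3,-1.3,-1.3,-1.3,-1.3,-1.3,-1.3])

```text
time: 11.75
tcp_pos: [0.5082, -0.052, 0.0403]
eef_rot: [[-0.132, 0.991, -0.005], [0.991, 0.132, 0.001], [0.002, -0.005, -1.0]]
ft_force: [0.1, 0.4, -0.5]
grip_width: 0.999
```

>>> apply_moves([
  [0,0,0],
  [0,0,0],
], jaw=[1,1], twist=[0,0])

```text
time: 11.95
tcp_pos: [0.5106, -0.0529, 0.0435]
eef_rot: [[-0.131, 0.991, 0.001], [0.991, 0.131, -0.0], [-0.001, 0.001, -1.0]]
ft_force: [-0.4, 0.2, 0.3]
grip_width: 1.001
```

```bash
python3 look.py w6
```

```text
11.95 [ 0.5106 -0.0529  0.0435] [-0.253  0.545  1.781  0.     0.814 -0.384] 7.5437690860742945 1.0005575814166936 [-0.35727249  0.19428531  0.34021634]
```

View pics/w6.png

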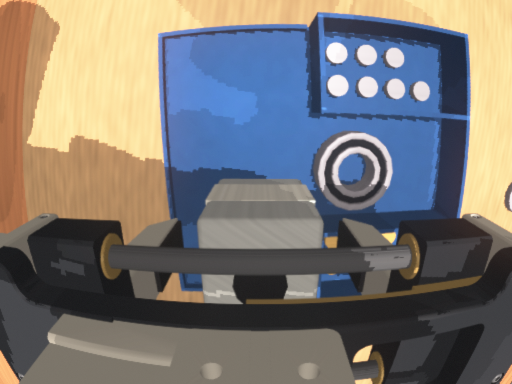

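The tin sits square between the fingers, with its front edge running along row 200. Closing now.

>>> apply_moves([
  [0,0,0],
  [0,0,0],
  [0,0,0],
  [0,0,0],
  [0,0,0],
  [0,0,0],
  [0,0,0],
  [0,0,0],
], jaw=[0,0,0,0,0,0,0,0], twist=[0,0,0,0,0,0,0,0])

```text
time: 12.8
tcp_pos: [0.5101, -0.0529, 0.0428]
eef_rot: [[-0.131, 0.991, 0.0], [0.991, 0.131, -0.0], [-0.0, 0.0, -1.0]]
ft_force: [0.7, 0.3, 1.1]
grip_width: 0.605
```

>>> apply_moves([
  [0,0,0],
  [0,0,0],
  [0,0,0],
], jaw=[0,0,0], twist=[0,0,0])

```text
time: 13.1
tcp_pos: [0.5101, -0.0529, 0.0428]
eef_rot: [[-0.131, 0.991, 0.0], [0.991, 0.131, -0.0], [-0.0, 0.0, -1.0]]
ft_force: [0.7, 0.5, 1.7]
grip_width: 0.606
```

>>> apply_moves([
  [0,0,10],
  [0,0,25],
  [0,0,45],
  [0,0,70],
  [0,0,95],
  [0,0,110],
  [0,0,120],
  [0,0,120],
], jaw=[0,0,0,0,0,0,0,0], twist=[0,0,0,0,0,0,0,0])

```text
time: 13.9
tcp_pos: [0.5104, -0.053, 0.1639]
eef_rot: [[-0.131, 0.991, 0.002], [0.991, 0.131, -0.0], [-0.001, 0.002, -1.0]]
ft_force: [-0.4, 0.2, -3.5]
grip_width: 0.608
```

>>> apply_moves([
  [-3,10,0],
  [-8,30,0],
  [-15,55,0],
  [-23,85,0],
  [-31,115,0],
  [-40,147,0],
  [-49,180,0],
  [-58,213,0],
], jaw=[0,0,0,0,0,0,0,0], twist=[0,0,0,0,0,0,0,0])

```text
time: 14.7
tcp_pos: [0.4502, 0.1616, 0.1615]
eef_rot: [[-0.131, 0.991, -0.003], [0.991, 0.131, -0.0], [0.0, -0.003, -1.0]]
ft_force: [0.5, 0.5, -2.5]
grip_width: 0.61
```

>>> apply_moves([
  [-9,33,0],
  [-18,66,0],
  [-26,96,0],
  [-33,122,0],
  [-38,140,0],
  [-40,149,0],
  [-40,149,0],
  [-40,149,0],
], jaw=[0,0,0,0,0,0,0,0], twist=[0,0,0,0,0,0,0,0])

```text
time: 15.5
tcp_pos: [0.4117, 0.3085, 0.1622]
eef_rot: [[-0.131, 0.991, -0.001], [0.991, 0.131, -0.001], [-0.001, -0.001, -1.0]]
ft_force: [-0.3, -0.3, -2.9]
grip_width: 0.61
```

```bash
python3 look.py w7
```

```text
15.5 [0.4117 0.3085 0.1622] [ 0.494  0.386  1.649 -0.     1.108  0.363] 7.534508305545093 0.6096369965804487 [-0.34315981 -0.32045762 -2.90990018]
```

View pics/w7.png

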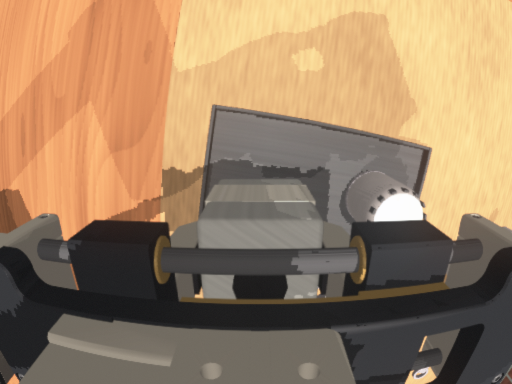

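The filter stands in the tray at (390,205), with the tin held clear of it. I'll lower the tin.

>>> apply_moves([
  [0,0,-25],
  [0,0,-50],
  [0,0,-75],
  [0,0,-95],
  [0,0,-107],
  [0,0,-114],
  [0,0,-118],
  [0,0,-119],
], jaw=[0,0,0,0,0,0,0,0], twist=[0,0,0,0,0,0,0,0])

```text
time: 16.35
tcp_pos: [0.4124, 0.3091, 0.044]
eef_rot: [[-0.131, 0.991, 0.001], [0.991, 0.131, 0.0], [0.0, 0.001, -1.0]]
ft_force: [-0.2, 0.1, -2.3]
grip_width: 0.605
```

>>> apply_moves([
  [0,0,-0.5],
  [0,0,-1],
  [0,0,-1],
  [0,0,-1],
], jaw=[0,0,0,0], twist=[0,0,0,0])

```text
time: 16.75
tcp_pos: [0.4121, 0.3092, 0.043]
eef_rot: [[-0.131, 0.991, 0.001], [0.991, 0.131, 0.0], [0.0, 0.001, -1.0]]
ft_force: [-0.0, 0.2, -3.6]
grip_width: 0.607
```

>>> apply_moves([
  [0,0,-0.5],
  [0,0,-0.5],
  [0,0,-0.5],
], jaw=[0,0,0], twist=[0,0,0])

```text
time: 17.05
tcp_pos: [0.4122, 0.3092, 0.0428]
eef_rot: [[-0.131, 0.991, 0.001], [0.991, 0.131, 0.0], [0.0, 0.001, -1.0]]
ft_force: [-1.3, -0.6, 6.4]
grip_width: 0.61
```

>>> apply_moves([
  [0,0,0],
  [0,0,0],
  [0,0,0],
  [0,0,0],
  [0,0,20],
  [0,0,50],
  [0,0,90],
  [0,0,130],
], jaw=[0.8,0.8,0.8,0.8,0.8,0.8,0.8,0.8], twist=[0,0,0,0,0,0,0,0])

```text
time: 17.85
tcp_pos: [0.4117, 0.3089, 0.1733]
eef_rot: [[-0.131, 0.991, -0.001], [0.991, 0.131, -0.001], [-0.0, -0.001, -1.0]]
ft_force: [-0.0, 0.0, -0.7]
grip_width: 0.803
```

>>> apply_moves([
  [10,-20,10],
  [28,-55,10],
  [48,-95,10],
  [70,-140,10],
  [92,-185,10],
  [115,-230,10],
  [135,-275,10],
  [156,-318,10],
], jaw=[0.85,0.85,0.85,0.85,0.85,0.85,0.85,0.85], twist=[0,0.5,1,1.6,1.6,1.6,1.6,1.6])

```text
time: 18.65
tcp_pos: [0.5685, -0.0111, 0.1822]
eef_rot: [[-0.158, 0.987, 0.0], [0.987, 0.158, 0.0], [0.0, 0.0, -1.0]]
ft_force: [0.2, 0.2, -0.2]
grip_width: 0.846
```

>>> apply_moves([
  [0,0,0],
  [0,0,0],
  [0,0,0],
], jaw=[0.85,0.85,0.85], twist=[0,0,0])

```text
time: 18.95
tcp_pos: [0.5675, -0.008, 0.182]
eef_rot: [[-0.159, 0.987, -0.001], [0.987, 0.159, 0.0], [0.001, -0.001, -1.0]]
ft_force: [-0.3, 0.1, -0.3]
grip_width: 0.853
```

```bash
python3 look.py w8; python3 meas.py w8; python3 - <<'E'
from h import *
p,d=eyes.snapshot('top');cv2.imwrite('pics/t8.png',p[:,:,::-1])
E
```

```text
18.95 [ 0.5675 -0.008   0.182 ] [-0.149  0.457  1.472  0.     1.212 -0.309] 9.153750533061093 0.8525908477917804 [-0.30956358  0.07769404 -0.25981888]
table z -0.0003406866024171784
rack rect [array([543.6, -11.1]), array([202.6, 185.8]), np.float64(9.1)]
bearing 0.95 [234. 155. 283. 203.] 1480 z 0.0201 mean [ 0.5674 -0.0089] rect [array([567.3,  -9.3]), array([50.9, 51. ]), np.float64(11.0)] box px ctr
bearing 0.81 [200.   0. 250.  34.] 1073 z 0.0161 mean [0.501  0.1654] rect [array([500.8, 165.9]), array([49.7, 38.6]), np.float64(7.8)] box px ctr
bearing 0.77 [304.   8. 352.  54.] 1464 z 0.0163 mean [0.6152 0.171 ] rect [array([615.6, 171.7]), array([50.7, 50.2]), np.float64(56.1)] box px ctr
bearing 0.58 [110.   2. 153.  42.] 1336 z 0.0161 mean [0.3891 0.1546] rect [array([388.1, 155. ]), array([50.4, 51.8]), np.float64(50.7)] box px ctr
```

View pics/w8.png

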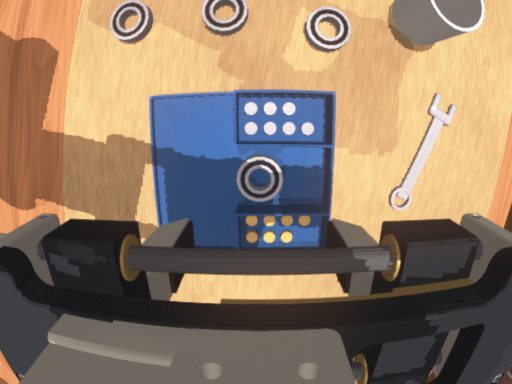

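View pics/t8.png

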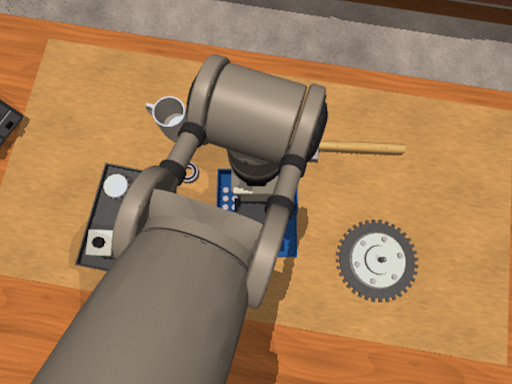

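Both parts stand in the tray, at (117,186) and (98,242). The bearing is free at wrist (260,178). Descending onto it.

>>> apply_moves([
  [0,-1,-30],
  [0,-1,-65],
  [0,-1,-100],
  [0,-1,-130],
  [0,-1,-150],
  [0,-1,-160],
  [0,-1,-167],
  [0,-1,-171],
], jaw=[0.85,0.85,0.85,0.85,0.85,0.85,0.85,0.85], twist=[0,0,0,0,0,0,0,0])

```text
time: 20.0
tcp_pos: [0.5684, -0.0098, 0.0114]
eef_rot: [[-0.159, 0.987, 0.001], [0.987, 0.159, -0.0], [-0.0, 0.001, -1.0]]
ft_force: [-0.3, 0.1, 0.1]
grip_width: 0.849
```

>>> apply_moves([
  [0,0,-2],
  [0,0,-4],
  [0,0,-4],
], jaw=[0.85,0.85,0.85], twist=[0,0,0])

```text
time: 20.3
tcp_pos: [0.5683, -0.01, 0.0076]
eef_rot: [[-0.159, 0.987, 0.001], [0.987, 0.159, -0.0], [-0.0, 0.001, -1.0]]
ft_force: [0.1, 0.1, 0.2]
grip_width: 0.848
```

>>> apply_moves([
  [0,0,0],
  [0,0,0],
  [0,0,0],
  [0,0,0],
  [0,0,0],
  [0,0,0],
  [0,0,0],
  [0,0,0],
], jaw=[0,0,0,0,0,0,0,0], twist=[0,0,0,0,0,0,0,0])

```text
time: 21.1
tcp_pos: [0.5681, -0.0099, 0.0073]
eef_rot: [[-0.159, 0.987, 0.0], [0.987, 0.159, -0.0], [-0.0, 0.0, -1.0]]
ft_force: [-1.1, -0.6, 2.3]
grip_width: 0.562
```

```bash
python3 look.py w9
```

```text
21.1 [ 0.5681 -0.0099  0.0073] [-0.152  0.676  1.644 -0.     0.822 -0.312] 9.123312827624972 0.5622155068956759 [-1.09264543 -0.62027254  2.25788089]
```

View pics/w9.png

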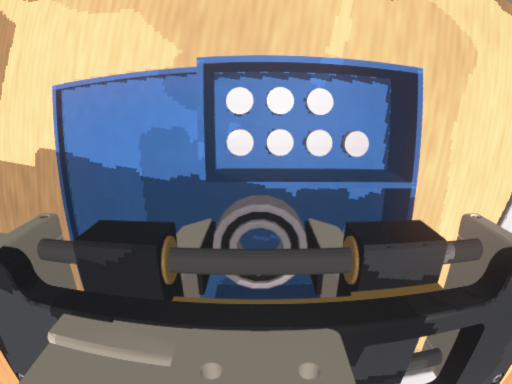

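The bearing is gripped: the opening of 51.7 mm matches its diameter. I'll lift it and move past the carrier so I can see the pin.

>>> apply_moves([
  [0,0,8],
  [0,0,22],
  [0,0,45],
  [0,0,75],
  [0,0,105],
  [0,0,130],
  [0,0,145],
  [0,0,150],
], jaw=[0,0,0,0,0,0,0,0], twist=[0,0,0,0,0,0,0,0])

```text
time: 21.95
tcp_pos: [0.569, -0.01, 0.1602]
eef_rot: [[-0.159, 0.987, 0.004], [0.987, 0.159, -0.001], [-0.001, 0.004, -1.0]]
ft_force: [-0.1, -0.2, -1.7]
grip_width: 0.556
```

>>> apply_moves([
  [-4,-15,0],
  [-12,-45,0],
  [-20,-80,0],
  [-29,-120,0],
  [-39,-160,0],
  [-48,-200,0],
  [-58,-240,0],
  [-67,-280,0],
], jaw=[0,0,0,0,0,0,0,0], twist=[0,0,0,0,0,0,0,0])

```text
time: 22.75
tcp_pos: [0.4991, -0.2919, 0.156]
eef_rot: [[-0.158, 0.987, -0.002], [0.987, 0.158, 0.001], [0.002, -0.002, -1.0]]
ft_force: [0.9, 0.3, -1.6]
grip_width: 0.559
```

>>> apply_moves([
  [-9,-35,0],
  [-15,-63,0],
  [-19,-80,0],
  [-19,-85,0],
  [-19,-85,0],
  [-19,-85,0],
], jaw=[0,0,0,0,0,0], twist=[0,0,0,0,0,0])

```text
time: 23.35
tcp_pos: [0.4823, -0.3736, 0.1569]
eef_rot: [[-0.16, 0.987, -0.0], [0.987, 0.16, 0.001], [0.001, -0.0, -1.0]]
ft_force: [-0.2, 0.6, -2.7]
grip_width: 0.56
```

```bash
python3 look.py w10
```

```text
23.35 [ 0.4823 -0.3736  0.1569] [-7.850e-01  5.560e-01  1.377e+00  1.000e-03  1.210e+00 -9.450e-01] 9.183413213328022 0.5601075110306761 [-0.18478612  0.58254111 -2.7119415 ]
```

View pics/w10.png

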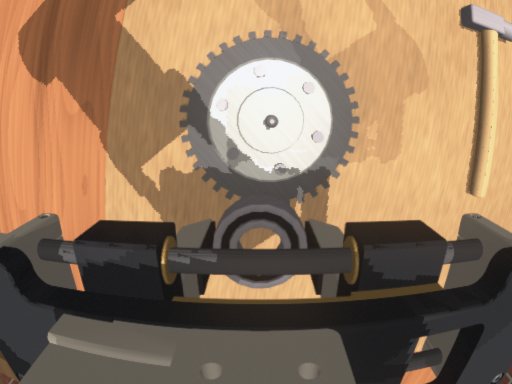

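The bearing is held near (260,235) and the whole carrier is visible, with the pin at (270,121). I'll fit the boss, hub and pin.

```bash
python3 - <<'E'
from h import *
from scipy.optimize import least_squares
z=np.load('w10.npz');W=cloud('wrist',z['d'],dict(eef_rot=z['R'],tcp_pos=z['t']))
v,u=np.mgrid[0:384,0:512]
near=(v<190)&(u>170)&(u<370)
def show(lo,hi,rr,nm):
    c0=np.array([.483,-.31])
    m=near&(W[...,2]>lo)&(W[...,2]<hi)&(np.hypot(W[...,0]-c0[0],W[...,1]-c0[1])<rr)
    Q=W[m]; 
    c,r=cv2.minEnclosingCircle((Q[:,:2]*1000).astype(np.float32).reshape(-1,1,2))
    print(nm,m.sum(),'mean',Q.mean(0).round(4),'mec',np.round(c,1),round(r,1))
show(.020,.027,.05,'boss');show(.0115,.0275,.08,'hub+boss');show(.003,.0275,.12,'all');show(.035,.06,.03,'pin');show(.045,.06,.03,'pintop')
E
```

```text
boss 3201 mean [ 0.4827 -0.3086  0.0227] mec [ 482.8 -308.9] 32.7
hub+boss 11089 mean [ 0.4825 -0.3083  0.016 ] mec [ 482.9 -308.6] 62.9
all 21739 mean [ 0.4813 -0.304   0.0107] mec [ 482.9 -308.7] 96.6
pin 139 mean [ 0.4826 -0.3088  0.0495] mec [ 482.8 -308.7] 6.1
pintop 136 mean [ 0.4827 -0.3089  0.0497] mec [ 482.9 -308.8] 6.0
```

>>> apply_moves([
  [0,12,0],
  [0,32,0],
  [0.5,52,0],
  [0.5,62,0],
  [0.5,64,-10],
  [0.5,64,-35],
  [0.5,64,-55],
  [0.5,64,-65],
], jaw=[0,0,0,0,0,0,0,0], twist=[0,0,0,0,0,0,0,0])

```text
time: 24.2
tcp_pos: [0.4817, -0.3104, 0.0899]
eef_rot: [[-0.159, 0.987, -0.002], [0.987, 0.159, 0.002], [0.002, -0.002, -1.0]]
ft_force: [0.1, -0.1, -1.9]
grip_width: 0.556
```

>>> apply_moves([
  [0,0,-10],
  [0,0,-20],
  [0,0,-20],
], jaw=[0,0,0], twist=[0,0,0])

```text
time: 24.5
tcp_pos: [0.4821, -0.3107, 0.0711]
eef_rot: [[-0.158, 0.987, -0.001], [0.987, 0.158, 0.001], [0.001, -0.001, -1.0]]
ft_force: [-0.2, 0.4, -1.8]
grip_width: 0.558
```

```bash
python3 look.py w11;  python3 - <<'E'
from h import *
p,d=eyes.snapshot('side');cv2.imwrite('pics/s11.png',cv2.resize(p[260:380,160:300,::-1],None,fx=5,fy=5,interpolation=cv2.INTER_CUBIC))
E
```

```text
24.5 [ 0.4821 -0.3107  0.0711] [-0.706  0.593  1.581  0.     0.969 -0.865] 9.113837726249686 0.5577198709257731 [-0.24458508  0.37582541 -1.78192151]
```

View pics/w11.png

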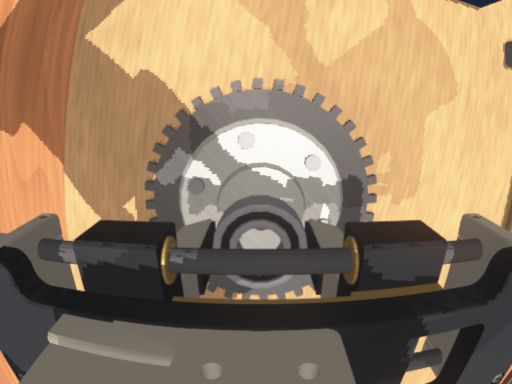

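View pics/s11.png

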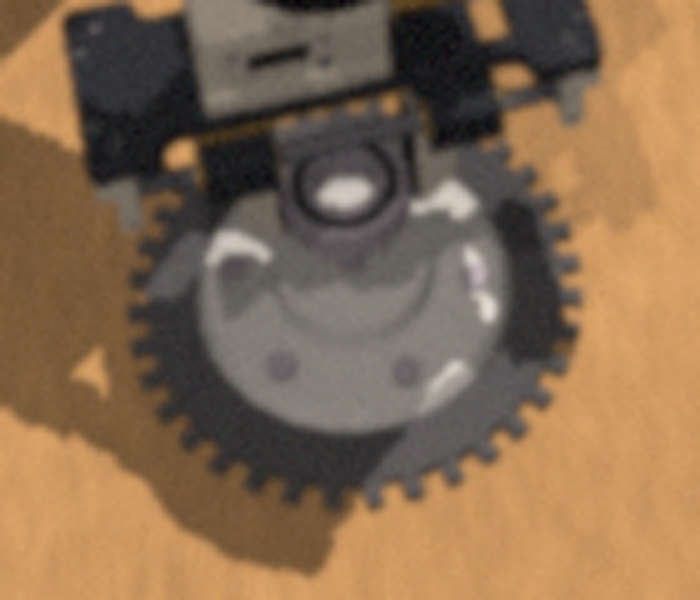

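The bearing hovers centred over the boss. I'll lower it and watch the force.

>>> apply_moves([
  [0.7,1,-5],
  [0.7,1,-10],
  [0.7,1,-16],
  [0.7,1,-22],
  [0.7,1,-28],
  [0.7,1,-33],
  [0.7,1,-37],
  [0.7,1,-40],
], jaw=[0,0,0,0,0,0,0,0], twist=[0,0,0,0,0,0,0,0])

```text
time: 25.4
tcp_pos: [0.4832, -0.3099, 0.0318]
eef_rot: [[-0.159, 0.987, -0.0], [0.987, 0.159, 0.0], [0.0, -0.0, -1.0]]
ft_force: [-0.1, -0.4, -1.4]
grip_width: 0.556
```

>>> apply_moves([
  [0,0,-1.5],
  [0,0,-3],
  [0,0,-3],
  [0,0,-3],
], jaw=[0,0,0,0], twist=[0,0,0,0])

```text
time: 25.8
tcp_pos: [0.4833, -0.31, 0.0294]
eef_rot: [[-0.159, 0.987, 0.0], [0.987, 0.159, -0.0], [-0.0, 0.0, -1.0]]
ft_force: [0.4, 0.2, -2.3]
grip_width: 0.56
```

>>> apply_moves([
  [0,0,-0.7],
  [0,0,-1.4],
  [0,0,-1.4],
  [0,0,-1.4],
], jaw=[0,0,0,0], twist=[0,0,0,0])

```text
time: 26.2
tcp_pos: [0.4832, -0.3099, 0.0279]
eef_rot: [[-0.159, 0.987, 0.0], [0.987, 0.159, 0.0], [-0.0, 0.0, -1.0]]
ft_force: [0.1, 0.9, -2.2]
grip_width: 0.561
```

>>> apply_moves([
  [0,0,-0.3],
  [0,0,-0.6],
  [0,0,-0.6],
  [0,0,-0.6],
], jaw=[0,0,0,0], twist=[0,0,0,0])

```text
time: 26.6
tcp_pos: [0.4833, -0.3099, 0.0274]
eef_rot: [[-0.159, 0.987, 0.0], [0.987, 0.159, -0.0], [-0.0, 0.0, -1.0]]
ft_force: [-0.8, 0.1, 0.2]
grip_width: 0.56
```

It's touching at the expected height. Releasing, rising and looking.

>>> apply_moves([
  [0,0,0],
  [0,0,0],
  [0,0,0],
  [0,0,0],
  [0,0,10],
  [0,0,35],
  [0,0,70],
  [0,0,110],
], jaw=[0.75,0.75,0.75,0.75,0.75,0.75,0.75,0.75], twist=[0,0,0,0,0,0,0,0])

```text
time: 27.4
tcp_pos: [0.4827, -0.3095, 0.1383]
eef_rot: [[-0.158, 0.987, -0.001], [0.987, 0.158, 0.001], [0.001, -0.001, -1.0]]
ft_force: [0.8, -1.1, 0.2]
grip_width: 0.749
```

>>> apply_moves([
  [0,-20,20],
  [0,-45,20],
  [0,-60,20],
  [0,-60,20],
  [0,-60,20],
], jaw=[0.85,0.85,0.85,0.85,0.85], twist=[0,0,0,0,0])

```text
time: 27.9
tcp_pos: [0.4827, -0.3692, 0.1564]
eef_rot: [[-0.158, 0.987, -0.001], [0.987, 0.158, 0.002], [0.002, -0.001, -1.0]]
ft_force: [-0.7, 0.8, 0.7]
grip_width: 0.849
```

```bash
python3 look.py w12; python3 meas.py w12
```

```text
27.9 [ 0.4827 -0.3692  0.1564] [-0.779  0.553  1.384  0.     1.207 -0.938] 9.083824901257872 0.8490663954133413 [-0.71759914  0.83530942  0.65278907]
table z -0.0005703323381812397
rack rect [array([0., 0.]), array([0., 0.]), np.float64(0.0)]
bearing 0.59 [243.  98. 298. 157.] 1883 z 0.0255 mean [ 0.4878 -0.3139] rect [array([ 484.2, -313.2]), array([32.2, 44.7]), np.float64(74.0)] box px ctr
```

View pics/w12.png

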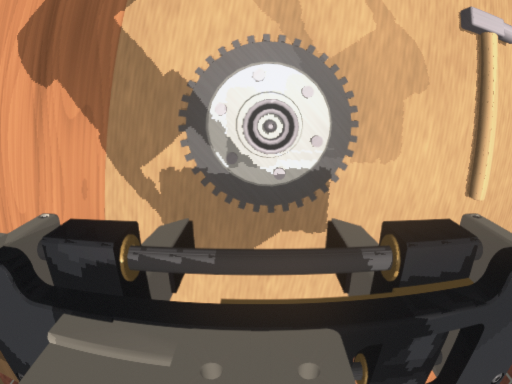

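The bearing lies on the boss with the pin centred in its bore, at (269,126). Next I'll fetch the tin.

>>> apply_moves([
  [-2,20,20],
  [-7,65,30],
  [-12,110,30],
  [-17,155,30],
  [-22,200,30],
  [-27,245,30],
  [-32,290,30],
  [-36,335,30],
], jaw=[0.85,0.85,0.85,0.85,0.85,0.85,0.85,0.85], twist=[0,0,0,0,-0.5,-1,-1.6,-1.6])

```text
time: 28.9
tcp_pos: [0.4464, -0.0327, 0.1874]
eef_rot: [[-0.131, 0.991, 0.0], [0.991, 0.131, 0.0], [0.0, 0.0, -1.0]]
ft_force: [0.4, 1.5, 0.2]
grip_width: 0.851
```

>>> apply_moves([
  [-4,45,0],
  [-9,90,0],
  [-14,135,0],
  [-19,180,0],
  [-24,225,0],
  [-29,270,0],
  [-33,310,0],
  [-35,335,0],
], jaw=[0.85,0.85,0.85,0.85,0.85,0.85,0.85,0.85], twist=[0,0,0,0,0,0,0,0])

```text
time: 29.7
tcp_pos: [0.4109, 0.303, 0.1873]
eef_rot: [[-0.134, 0.991, 0.0], [0.991, 0.134, 0.001], [0.001, 0.0, -1.0]]
ft_force: [-0.1, 0.0, -0.6]
grip_width: 0.849
```

>>> apply_moves([
  [0,8,0],
  [0,8,0],
  [0,8,0],
], jaw=[0.85,0.85,0.85], twist=[0,0,0])

```text
time: 30.0
tcp_pos: [0.4121, 0.3073, 0.1871]
eef_rot: [[-0.131, 0.991, -0.0], [0.991, 0.131, -0.001], [-0.001, -0.0, -1.0]]
ft_force: [-0.4, 0.1, -0.5]
grip_width: 0.846
```

```bash
python3 look.py w13; python3 meas.py w13; python3 - <<'E'
from h import *
z=np.load('w12.npz');W=cloud('wrist',z['d'],dict(eef_rot=z['R'],tcp_pos=z['t']))
m=(W[...,2]>.036)&(W[...,2]<.047)&(np.hypot(W[...,0]-.483,W[...,1]+.309)<.04)
Q=W[m];print('bearing',m.sum(),Q.mean(0),cv2.minEnclosingCircle((Q[:,:2]*1000).astype(np.float32).reshape(-1,1,2)))
A=np.c_[Q[:,:2]-Q[:,:2].mean(0),np.ones(len(Q))];print('tilt',np.linalg.lstsq(A,Q[:,2],rcond=None)[0])
E
```

```text
30.0 [0.4121 0.3073 0.1871] [ 4.920e-01  3.590e-01  1.616e+00 -1.000e-03  1.168e+00  3.610e-01] 7.5225598045381155 0.8461011734539737 [-0.4102364   0.10977314 -0.50790617]
table z -0.0006641358847661594
rack rect [array([0., 0.]), array([0., 0.]), np.float64(0.0)]
filter 0.87 [338. 164. 412. 236.] 3444 z 0.0857 mean [0.5327 0.3109] rect [array([536.4, 308.6]), array([60.3, 53.4]), np.float64(36.4)] box px ctr
tin 0.68 [230. 151. 295. 218.] 4112 z 0.0826 mean [0.412  0.3117] rect [array([412.4, 309.3]), array([56.3, 55.4]), np.float64(7.4)] box px ctr
bearing 0.77 [209. 274. 249. 298.] 804 z 0.0159 mean [0.3883 0.1551] rect [array([388.2, 153.5]), array([50.5, 40.6]), np.float64(9.2)] box px ctr
bearing 0.74 [293. 273. 332. 297.] 684 z 0.0160 mean [0.4986 0.1686] rect [array([498.9, 169. ]), array([48.3, 39. ]), np.float64(8.7)] box px ctr
bearing 1897 [ 0.48325809 -0.30937768  0.04017031] ((483.3468322753906, -309.44488525390625), 26.106964111328125)
tilt [0.00066091 0.0024988  0.04017031]
```

View pics/w13.png

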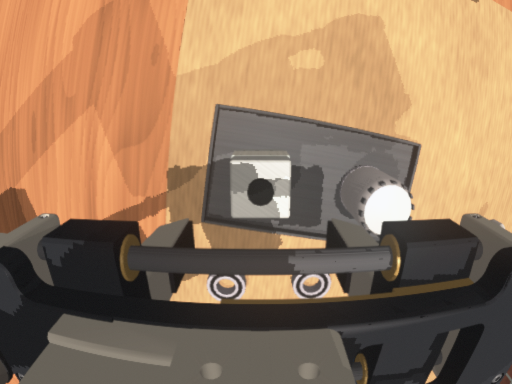

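The bearing is flat (tilt below 0.3 %) and centred within 1 mm. The tin, at (262,187), is where I left it. Picking it up.

>>> apply_moves([
  [0,2,-25],
  [0,2,-55],
  [0,2,-85],
  [0,2,-110],
  [0,2,-128],
  [0,2,-138],
  [0,2,-144],
  [0,2,-144],
], jaw=[0.85,0.85,0.85,0.85,0.85,0.85,0.85,0.85], twist=[0,0,0,0,0,0,0,0])

```text
time: 31.0
tcp_pos: [0.4124, 0.3098, 0.0431]
eef_rot: [[-0.13, 0.991, -0.0], [0.991, 0.13, -0.0], [-0.0, -0.0, -1.0]]
ft_force: [-0.5, 0.2, 0.5]
grip_width: 0.847
```

>>> apply_moves([
  [0,0,0],
  [0,0,0],
], jaw=[0.85,0.85], twist=[0,0])

```text
time: 31.2
tcp_pos: [0.4128, 0.3104, 0.0441]
eef_rot: [[-0.131, 0.991, 0.002], [0.991, 0.131, 0.001], [0.001, 0.002, -1.0]]
ft_force: [-0.7, 0.2, -1.0]
grip_width: 0.849
```

>>> apply_moves([
  [-0.5,-1.2,-1],
  [-0.5,-1.2,-1],
  [-0.5,-1.2,-1],
  [-0.5,-1.2,-1],
  [-0.5,-1.2,-1],
  [-0.5,-1.2,-1],
  [-0.5,-1.2,-1],
  [-0.5,-1.2,-1],
], jaw=[0.85,0.85,0,0,0,0,0,0], twist=[0,0,0,0,0,0,0,0])

```text
time: 32.0
tcp_pos: [0.4118, 0.3089, 0.0423]
eef_rot: [[-0.131, 0.991, 0.0], [0.991, 0.131, 0.0], [0.0, 0.0, -1.0]]
ft_force: [0.2, 0.5, 0.7]
grip_width: 0.609
```

>>> apply_moves([
  [0,0,0],
  [0,0,0],
  [0,0,0],
], jaw=[0,0,0], twist=[0,0,0])

```text
time: 32.3
tcp_pos: [0.4118, 0.3089, 0.0423]
eef_rot: [[-0.131, 0.991, 0.0], [0.991, 0.131, 0.0], [0.0, 0.0, -1.0]]
ft_force: [-0.2, -0.4, 0.1]
grip_width: 0.602
```

>>> apply_moves([
  [0,0,10],
  [0,0,25],
  [0,0,45],
  [0,0,70],
  [0,0,95],
  [0,0,110],
  [0,0,120],
  [0,0,120],
], jaw=[0,0,0,0,0,0,0,0], twist=[0,0,0,0,0,0,0,0])

```text
time: 33.1
tcp_pos: [0.4121, 0.3091, 0.1634]
eef_rot: [[-0.131, 0.991, 0.002], [0.991, 0.131, 0.001], [0.001, 0.002, -1.0]]
ft_force: [0.8, -0.4, -3.5]
grip_width: 0.609
```

>>> apply_moves([
  [3,-10,0],
  [8,-30,0],
  [15,-55,0],
  [23,-85,0],
  [31,-115,0],
  [40,-147,0],
  [49,-180,0],
  [58,-213,0],
], jaw=[0,0,0,0,0,0,0,0], twist=[0,0,0,0,0,0,0,0])

```text
time: 33.9
tcp_pos: [0.469, 0.0938, 0.1611]
eef_rot: [[-0.131, 0.991, -0.003], [0.991, 0.131, -0.0], [-0.0, -0.003, -1.0]]
ft_force: [0.9, 0.3, -3.5]
grip_width: 0.609
```

>>> apply_moves([
  [9,-33,0],
  [18,-66,0],
  [26,-96,0],
  [33,-122,0],
  [38,-140,0],
  [40.5,-149,0],
  [40.5,-149,0],
  [40.5,-149,0],
], jaw=[0,0,0,0,0,0,0,0], twist=[0,0,0,0,0,0,0,0])

```text
time: 34.7
tcp_pos: [0.5096, -0.0526, 0.1616]
eef_rot: [[-0.131, 0.991, -0.001], [0.991, 0.131, 0.001], [0.001, -0.001, -1.0]]
ft_force: [0.1, 0.2, -3.1]
grip_width: 0.606
```

>>> apply_moves([
  [0,0,-20],
  [0,0,-45],
  [0,0,-70],
  [0,0,-90],
  [0,0,-100],
  [0,0,-107],
  [0,0,-110],
  [0,0,-110],
], jaw=[0,0,0,0,0,0,0,0], twist=[0,0,0,0,0,0,0,0])

```text
time: 35.5
tcp_pos: [0.5105, -0.053, 0.0526]
eef_rot: [[-0.131, 0.991, 0.001], [0.991, 0.131, -0.0], [-0.0, 0.001, -1.0]]
ft_force: [-0.1, 0.5, -3.5]
grip_width: 0.608
```

>>> apply_moves([
  [0,0,0],
  [0,0,0],
], jaw=[0,0], twist=[0,0])

```text
time: 35.7
tcp_pos: [0.5107, -0.0533, 0.053]
eef_rot: [[-0.131, 0.991, 0.001], [0.991, 0.131, -0.0], [-0.001, 0.001, -1.0]]
ft_force: [0.4, 0.2, -3.5]
grip_width: 0.609
```

>>> apply_moves([
  [0,0,-4],
  [0,0,-7],
  [0,0,-9],
  [0,0,-9.5],
  [0,0,-9.5],
  [0,0,-9.5],
], jaw=[0,0,0,0,0,0], twist=[0,0,0,0,0,0])

```text
time: 36.3
tcp_pos: [0.5103, -0.0531, 0.0428]
eef_rot: [[-0.131, 0.991, 0.0], [0.991, 0.131, -0.0], [-0.0, 0.0, -1.0]]
ft_force: [0.5, -0.1, -2.5]
grip_width: 0.609
```

>>> apply_moves([
  [0,0,-0.7],
  [0,0,-0.7],
  [0,0,-0.7],
], jaw=[0,0,0], twist=[0,0,0])

```text
time: 36.6
tcp_pos: [0.5104, -0.0532, 0.0423]
eef_rot: [[-0.131, 0.991, 0.001], [0.991, 0.131, -0.0], [-0.0, 0.001, -1.0]]
ft_force: [-0.1, -0.4, 0.1]
grip_width: 0.607
```

>>> apply_moves([
  [0,0,0],
  [0,0,0],
  [0,0,0],
  [0,0,0],
  [0,0,20],
  [0,0,50],
  [0,0,90],
  [0,0,130],
], jaw=[0.8,0.8,0.8,0.8,0.8,0.8,0.8,0.8], twist=[0,0,0,0,0,0,0,0])

```text
time: 37.4
tcp_pos: [0.5098, -0.053, 0.1732]
eef_rot: [[-0.131, 0.991, -0.001], [0.991, 0.131, 0.0], [0.0, -0.001, -1.0]]
ft_force: [2.0, -0.6, -0.3]
grip_width: 0.802
```

>>> apply_moves([
  [2,25,10],
  [6,70,15],
  [10,115,15],
  [14,160,15],
  [18,205,15],
  [22,250,15],
  [26,295,15],
  [29.5,338,15],
], jaw=[0.9,0.9,0.9,0.9,0.9,0.9,0.9,0.9], twist=[0,0,0,0.5,1,1.3,1.3,1.3])

```text
time: 38.2
tcp_pos: [0.5395, 0.2869, 0.187]
eef_rot: [[-0.154, 0.988, 0.0], [0.988, 0.154, 0.0], [-0.0, 0.0, -1.0]]
ft_force: [0.4, 0.4, -0.2]
grip_width: 0.897
```

>>> apply_moves([
  [0,20,0],
  [0,20,0],
  [0,20,0],
], jaw=[0.9,0.9,0.9], twist=[0,0,0])

```text
time: 38.5
tcp_pos: [0.5394, 0.3047, 0.1866]
eef_rot: [[-0.154, 0.988, -0.001], [0.988, 0.154, -0.001], [-0.001, -0.001, -1.0]]
ft_force: [0.9, -0.4, -1.3]
grip_width: 0.899
```

```bash
python3 look.py w14; python3 meas.py w14
```

```text
38.5 [0.5394 0.3047 0.1866] [ 3.910e-01  5.470e-01  1.306e+00 -1.000e-03  1.289e+00  2.360e-01] 8.876743861391729 0.899131763409754 [ 0.89037116 -0.42781979 -1.28872094]
table z -0.0004710659195306943
rack rect [array([0., 0.]), array([0., 0.]), np.float64(0.0)]
filter 0.59 [226. 145. 293. 225.] 3908 z 0.0859 mean [0.5395 0.3082] rect [array([540.4, 306.2]), array([60.7, 59.8]), np.float64(7.9)] box px ctr
bearing 0.94 [282. 272. 322. 302.] 748 z 0.0161 mean [0.6155 0.1675] rect [array([616.1, 167.5]), array([50.6, 38.3]), np.float64(9.5)] box px ctr
bearing 0.93 [195. 275. 236. 286.] 399 z 0.0159 mean [0.5018 0.1589] rect [array([502.3, 158.1]), array([48.4, 21.7]), np.float64(8.4)] box px ctr
```

View pics/w14.png

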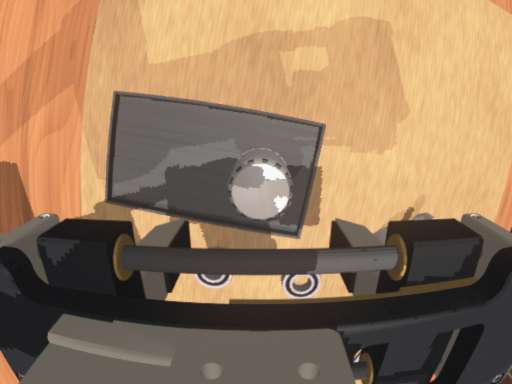

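The filter stands at (261,188), directly ahead of the tool as expected. Picking it up.

>>> apply_moves([
  [0.5,0.5,-25],
  [0.5,0.5,-55],
  [0.5,0.5,-85],
  [0.5,0.5,-110],
  [0.5,0.5,-128],
  [0.5,0.5,-138],
  [0.5,0.5,-143],
  [0.5,0.5,-143],
], jaw=[0.9,0.9,0.9,0.9,0.9,0.9,0.9,0.9], twist=[0,0,0,0,0,0,0,0])

```text
time: 39.5
tcp_pos: [0.5404, 0.305, 0.0441]
eef_rot: [[-0.153, 0.988, 0.0], [0.988, 0.153, 0.0], [-0.0, 0.0, -1.0]]
ft_force: [-0.6, -0.6, 0.1]
grip_width: 0.899
```

>>> apply_moves([
  [0,0,0],
  [0,0,0],
], jaw=[0.9,0.9], twist=[0,0])

```text
time: 39.7
tcp_pos: [0.5409, 0.3056, 0.0452]
eef_rot: [[-0.153, 0.988, 0.002], [0.988, 0.153, 0.001], [0.0, 0.002, -1.0]]
ft_force: [0.3, 0.9, -0.6]
grip_width: 0.899
```

>>> apply_moves([
  [-1,-0.4,-1],
  [-1,-0.4,-1],
  [-1,-0.4,-1],
  [-1,-0.4,-1],
  [-1,-0.4,-1],
  [-1,-0.4,-1],
  [-1,-0.4,-1],
  [-1,-0.4,-1],
], jaw=[0.9,0.9,0,0,0,0,0,0], twist=[0,0,0,0,0,0,0,0])

```text
time: 40.5
tcp_pos: [0.5394, 0.305, 0.0431]
eef_rot: [[-0.153, 0.988, 0.0], [0.988, 0.153, 0.0], [0.0, 0.0, -1.0]]
ft_force: [0.1, 0.3, 0.7]
grip_width: 0.674
```

>>> apply_moves([
  [0,0,0],
  [0,0,0],
  [0,0,0],
], jaw=[0,0,0], twist=[0,0,0])

```text
time: 40.8
tcp_pos: [0.5393, 0.305, 0.0431]
eef_rot: [[-0.153, 0.988, 0.0], [0.988, 0.153, 0.0], [0.0, 0.0, -1.0]]
ft_force: [0.6, 0.8, 0.2]
grip_width: 0.674
```

>>> apply_moves([
  [0,0,10],
  [0,0,25],
  [0,0,45],
  [0,0,70],
  [0,0,95],
  [0,0,110],
  [0,0,120],
  [0,0,120],
], jaw=[0,0,0,0,0,0,0,0], twist=[0,0,0,0,0,0,0,0])

```text
time: 41.6
tcp_pos: [0.5395, 0.3051, 0.1644]
eef_rot: [[-0.153, 0.988, 0.002], [0.988, 0.153, 0.001], [0.0, 0.002, -1.0]]
ft_force: [-0.3, 0.6, -3.6]
grip_width: 0.673
```

>>> apply_moves([
  [-2,-10,0],
  [-5,-30,0],
  [-9,-55,0],
  [-13,-85,0],
  [-17,-115,0],
  [-22,-145,0],
  [-26,-175,0],
  [-30,-205,0],
], jaw=[0,0,0,0,0,0,0,0], twist=[0,0,0,0,0,0,0,0])

```text
time: 42.4
tcp_pos: [0.5077, 0.0982, 0.1618]
eef_rot: [[-0.153, 0.988, -0.003], [0.988, 0.153, -0.0], [0.0, -0.003, -1.0]]
ft_force: [0.8, -0.3, -3.1]
grip_width: 0.673
```

>>> apply_moves([
  [-4,-30,0],
  [-8,-55,0],
  [-10,-73,0],
  [-11.7,-83,0],
  [-11.7,-83,0],
  [-11.7,-83,0],
], jaw=[0,0,0,0,0,0], twist=[0,0,0,0,0,0])

```text
time: 43.0
tcp_pos: [0.4972, 0.0173, 0.1626]
eef_rot: [[-0.153, 0.988, -0.001], [0.988, 0.153, 0.001], [0.001, -0.001, -1.0]]
ft_force: [0.0, 0.0, -3.3]
grip_width: 0.669
```

```bash
python3 look.py w15
```

```text
43.0 [0.4972 0.0173 0.1626] [-0.12   0.356  1.694  0.     1.092 -0.273] 8.802002700056017 0.6690728121508419 [ 0.00853278  0.02512899 -3.31593195]
```

View pics/w15.png

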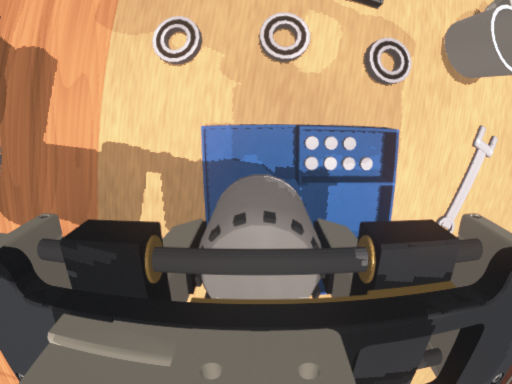

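The filter is over its place in the rack, so I'll lower it.

>>> apply_moves([
  [0,0,-20],
  [0,0,-45],
  [0,0,-70],
  [0,0,-90],
  [0,0,-100],
  [0,0,-107],
  [0,0,-110],
  [0,0,-110],
], jaw=[0,0,0,0,0,0,0,0], twist=[0,0,0,0,0,0,0,0])

```text
time: 43.85
tcp_pos: [0.4979, 0.0171, 0.0533]
eef_rot: [[-0.154, 0.988, 0.001], [0.988, 0.154, -0.0], [-0.0, 0.001, -1.0]]
ft_force: [0.3, 0.1, -2.8]
grip_width: 0.668
```

>>> apply_moves([
  [0,0,-4],
  [0,0,-7],
  [0,0,-9],
  [0,0,-9.5],
  [0,0,-9.5],
  [0,0,-9.5],
], jaw=[0,0,0,0,0,0], twist=[0,0,0,0,0,0])

```text
time: 44.45
tcp_pos: [0.4976, 0.017, 0.0436]
eef_rot: [[-0.153, 0.988, 0.0], [0.988, 0.153, -0.0], [-0.0, 0.0, -1.0]]
ft_force: [-0.4, -1.3, -4.4]
grip_width: 0.669
```

>>> apply_moves([
  [0,0,-0.6],
  [0,0,-0.6],
  [0,0,-0.6],
], jaw=[0,0,0], twist=[0,0,0])

```text
time: 44.75
tcp_pos: [0.4977, 0.017, 0.0431]
eef_rot: [[-0.153, 0.988, 0.0], [0.988, 0.153, -0.0], [-0.0, 0.0, -1.0]]
ft_force: [0.5, 0.8, -2.7]
grip_width: 0.667
```

>>> apply_moves([
  [0,0,-0.5],
  [0,0,-0.5],
  [0,0,-0.5],
], jaw=[0,0,0], twist=[0,0,0])

```text
time: 45.05
tcp_pos: [0.4977, 0.0169, 0.043]
eef_rot: [[-0.153, 0.988, 0.001], [0.988, 0.153, -0.0], [-0.0, 0.001, -1.0]]
ft_force: [-2.6, 0.2, 5.8]
grip_width: 0.675
```

Contact. I'll release it, rise, and look from the same pose as w1.

>>> apply_moves([
  [0,0,0],
  [0,0,0],
  [0,0,0],
  [0,0,0],
  [0,0,20],
  [0,0,50],
  [0,0,90],
  [0,0,130],
], jaw=[0.85,0.85,0.85,0.85,0.85,0.85,0.85,0.85], twist=[0,0,0,0,0,0,0,0])

```text
time: 45.85
tcp_pos: [0.4971, 0.017, 0.1735]
eef_rot: [[-0.153, 0.988, -0.001], [0.988, 0.153, 0.0], [0.0, -0.001, -1.0]]
ft_force: [1.0, 0.3, -0.4]
grip_width: 0.851
```

>>> apply_moves([
  [10,-8,40],
  [22,-18,80],
  [34,-28,113],
  [34,-28,113],
  [34,-28,113],
  [34,-28,113],
], jaw=[1,1,1,1,1,1], twist=[0,0,0,0,0,0])

```text
time: 46.45
tcp_pos: [0.5305, -0.0107, 0.2839]
eef_rot: [[-0.154, 0.988, -0.003], [0.988, 0.154, 0.001], [0.001, -0.003, -1.0]]
ft_force: [-0.5, 0.8, 0.3]
grip_width: 1.002
```

```bash
python3 look.py w16; python3 meas.py w16
```

```text
46.45 [ 0.5305 -0.0107  0.2839] [-0.165  0.316  1.403  0.     1.426 -0.319] 8.830505028732043 1.0015242394843327 [-0.51060827  0.80972024  0.29608796]
table z -0.0005155717502067225
rack rect [array([544.1, -11.6]), array([201.4, 186.3]), np.float64(9.4)]
filter 0.85 [214. 116. 261. 167.] 1999 z 0.0857 mean [0.4987 0.0187] rect [array([498.,  17.]), array([61.3, 59.9]), np.float64(52.8)] box px ctr
tin 0.91 [217. 170. 264. 222.] 2393 z 0.0826 mean [ 0.5106 -0.0502] rect [array([509.3, -45.6]), array([56.3, 71.2]), np.float64(9.2)] box px ctr
tin 0.53 [385.   0. 458.  62.] 3220 z 0.0823 mean [0.7298 0.2269] rect [array([730.2, 227.2]), array([77.6, 78.4]), np.float64(26.2)] box px ctr
tin 0.35 [199.  96. 341. 229.] 13790 z 0.0817 mean [ 0.5164 -0.0568] rect [array([505.2, -17. ]), array([ 55.3, 129.2]), np.float64(8.9)] box px ctr
bearing 0.95 [318.  33. 356.  69.] 931 z 0.0163 mean [0.6151 0.1714] rect [array([615.4, 171.9]), array([50.5, 50.5]), np.float64(3.7)] box px ctr
bearing 0.89 [239.  20. 276.  53.] 807 z 0.0162 mean [0.4993 0.1714] rect [array([499.3, 171.4]), array([50.3, 50. ]), np.float64(16.2)] box px ctr
bearing 0.8 [166.  24. 199.  54.] 811 z 0.0161 mean [0.3887 0.1545] rect [array([388.5, 154.3]), array([50.5, 48.7]), np.float64(6.5)] box px ctr
```

View pics/w16.png

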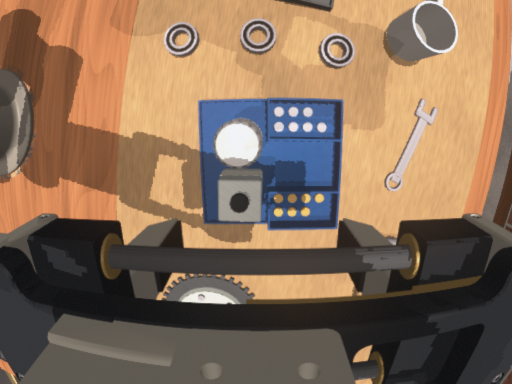

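The filter reads (498.7, 18.7) now against (498.5, 18.7) at the start, and the tin (510.6, -50.2) against (511.0, -49.9). One last overview before I hand in.

>>> apply_moves([
  [0,0,0],
  [0,0,0],
  [0,0,0],
  [0,0,0],
  [0,0,0],
  [0,0,0],
], jaw=[1,1,1,1,1,1], twist=[0,0,0,0,0,0])

```text
time: 47.25
tcp_pos: [0.5315, -0.011, 0.2855]
eef_rot: [[-0.153, 0.988, 0.0], [0.988, 0.153, -0.0], [-0.0, 0.0, -1.0]]
ft_force: [-0.1, 1.0, 0.6]
grip_width: 1.001
```

```bash
python3 - <<'E'
from h import *
p,d=eyes.snapshot('side');p,d=eyes.snapshot('side');cv2.imwrite('pics/s17.png',p[:,:,::-1])
E
```

```text
(no output)
```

View pics/s17.png

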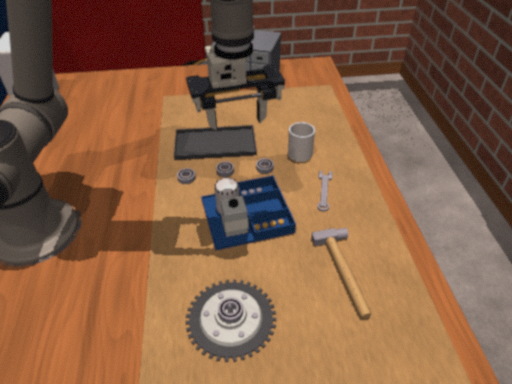

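The side view shows the bearing over the pin at (231,309), with the filter (227,188) and tin (234,213) upright in the rack. The tray is empty and the bystanders haven't moved. Handing in.

```bash
python3 -c "
from station import job
print(job.close_job())"
```

```text
the job is handed in; nothing more can be done
None
```

The job is done and handed in at about 47 s. I stood the filter and then the tin in the drip tray, laid the bearing on the sprocket carrier over its guide pin, and put the tin and then the filter back in the rack.

**Last checks**
- **Bearing:** it lay flat (tilt under 0.3 %) and within 1 mm of the pin centre when measured right after release. The final side view still shows it there.
- **Filter and tin:** seen from nearly the same wrist pose, the filter moved 0.2 mm and the tin 0.5 mm from where they started. Both are upright.
- **Bystanders:** the hammer, mug, wrench and look-alike bearings had not visibly moved.

**Where readings disagreed:** the side camera's positions sat several mm off the top and wrist cameras in y, so I relied on the wrist camera. The last tin outline was spoiled because it took in part of the filter, so the tin check rests on its mean position. Its final yaw was not measured separately; I put it back with the gripper yaw I picked it up with.

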